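# Scan a tube rack and its heater into the run log

## Robot

A 7-joint arm with a two-finger parallel gripper is mounted at the origin on the work surface. World frame = base frame: x ahead of the robot, y to its left, z up, the work surface at z = 0. Lengths are in m, angles in rad, forces in N, time in s.
With the tool pointing down it reaches from about 0.35 to 0.9 m from the base axis. Payload 8.1 kg.
Tool frame: the origin (TCP) lies at the very end of the fingers, on their centre line; the grasp point (between the pads) lies 19 mm behind it (arm.tcp_to_grasp is the z of the grasp point in the tool frame, in m); z points along the fingers, y is the line along which they close (so a half turn about z gives the same grasp; the last joint's range is limited). The gripper opens to 92 mm and grips with 3 to 60 N. Pads are 19 mm wide; open, the fingers measure 130 mm over their backs; the gripper's body (75 mm by 190 mm) begins 47 mm behind the grasp point.
Start: joints at [1.175, 0.434, 0.025, 1.573, -0.012, 1.134, -0.075], TCP at [0.18, -0.598, 0.227] pointing down, gripper open.
Joint ranges: [-2.62, 2.62], [-0.44, 2.09], [-1.27, 1.32], [0.08, 2.57], [-1.32, 4.46], [0.12, 2], [-2.74, 2.74]. Speed limits (rad/s): [2.22, 2.22, 3.01, 3.01, 3.14, 3.14, 3.14].

## Interface

Orientations are given as a rotation vector (axis times angle).
In Python, from cell import readout, vision, sign_off, arm gives the robot as it stands. The module is installed in compiled form; this text tells all that it offers.
- The arm moves only by the shell command python3 -m creep 'ROWS' [FORCE]. ROWS is JSON, a list of rows, each a list of 5 numbers: the shift along the tool's x, y, z in units of 4 cm (1.0 is 4 cm), then the turn about the tool's z in units of 4 degrees (1.0 is 4 degrees), then the opening, from 0 (shut) to 1 (fully open). A call has 1 to 12 rows; each row shifts and turns the commanded pose from where the row before left it, along the tool's axes as they then stand; what a row does not reach is not made up. A row lasts 1/8 s, in which the tool goes at most 62.5 mm and 10.7 degrees, less where a joint would pass 70% of its speed; a pose out of reach is approached as far as the arm can. A call with a number of a shift or a turn outside -1 to 1 is refused whole. A call with a gripper value outside its range is refused whole. The fingers move at their own pace and stop on an object; FORCE is the grip in N (left out, the last holds). Time passes only in rows, so rows that do not move let the fingers close. It gives the time, the measured TCP pose, the force, the opening and the grip force at its end, in the units of the state.
- readout.observe(): the state, without advancing time (a new reading comes with each control period).
- vision.get_image(name): name is "side" or "top"; returns a dict with "pixels" (420x560x3 uint8, blue, green, red), "z_map" (420x560 float32, m along the optical axis (not along the pixel's ray), 0 where there is no reading), "camera_matrix" (3x3 intrinsics, pixels), "position" and "rotation" of the camera in the world. Camera axes: x right, y up, looking along -z (the intrinsics and any distortion apply to the point x, -y, -z); pixel columns grow to the right and rows downward; lengths in m; the calibration is good to about 2 mm. A picture is of the moment at which its call begins.
- sign_off(): hands the job in; it is judged then, once.
The state is a dict: "clock": time; "joints": joint angles; "dq": joint speeds; "joint_efforts": joint torques, N m; "position": TCP position; "ee_rot": TCP orientation; "force": force on the tool from outside, world axes, zero at the start; "ft_torque": the same for the moment, N m; "width": opening from 0.0 (shut) to 1.0 (fully open); "gripper_force": force on a finger pad.
Only numpy, scipy, OpenCV 4.12 (cv2) and the standard library are available. Lean on these libraries where they do the work, as an engineer would, in place of code of your own. Each camera call takes 0.05 s, during which the arm holds its last target. There are 200 camera calls.

## Task

Book the tube rack into the dry-block heater: pick up the handheld scanner and, with its window about 9 cm in front of the middle of the label on the tube rack and pointing squarely at it, hold it still for at least a full second; then do the same at the label on the heater's front flap. Finally lay the scanner back down in its rest the way it lay, window end the same way round, and let go, leaving everything else on the bench undisturbed.

Things in the scene. Friction and masses are not known exactly. Their poses are not given: they have to be found in the camera images.
- scanner_grip (a point): white handheld scanner, 0.18 kg: handle 110 long, 34 wide, 30 high, then a bigger blunt head 40 long, 46 wide, 42 high. Point: middle of the handle, half-way up, where to grip it across its width. x: along the handle to the head, the scanning direction; y: across; z: its top side. From here the handle spans x -60 to 50, the head x 50 to 90, z -19 to 23 (mm)
- scanner_window (a point): centre of the scanner's dark window on the front face of the head, 90 mm ahead of (+x) and 2 mm above scanner_grip; same axes, so it reads along +x. It reads best with a label 90 mm ahead of it
- rest: scanner's rest, black, fixed: base 130 x 90 x 12 mm; two saddles 54 wide, 16 long, 38 before and behind the origin, floors 50 up, open gap 60 long between them for fingers; cheeks 12 high, 44 apart inside. Origin: centre of the underside; x: the way the scanner's head points in the rest; z up. In the rest scanner_grip is 65 mm above this origin, at x about 0 to 8 
- rack_label (a point): barcode label on the sloped front of the tube rack: card 66 mm wide, 42 high on a plate 74 x 48 x 4, about 58 above the bench. Origin: centre of the label's face; x: outward, square to the face, rising 35 degrees above level; y: along its width, level; z: up the slope
- heater_label (a point): same kind of label on the tilting front flap of the heater, 67 to 76 mm above the bench. Origin, axes and size as rack_label; its x rises 20 to 45 degrees above level, as the flap happens to be set. The flap has a stiff hinge and is to be left as set
- rack: the tube rack, loose, white plastic, 0.6 kg: block 110 mm deep, 110 mm wide, with capped tubes to 64 mm high. Origin on the bench 50 mm in front of (-x) the label's centre; x points from the front to the back, the block reaches from x = 80 to 190 mm; z up
- heater: the dry-block heater, fixed, white housing 200 mm deep, 160 mm wide, 100 mm high with an aluminium block of wells to 116 mm. Origin on the bench in front of its middle; x points from the front to the back; housing from x = 105 to 305 mm, the hinge of the flap (100 mm wide, 68 mm long) at x = 50 mm, 42 mm up
- stand: tall pipette stand, fixed: pole with hanging pipettes, all within an upright cylinder 80 mm in diameter and 360 mm high. Origin: centre of its foot on the bench. An obstacle standing between two of the other things; carry round it, on the robot's side
- spray_mid (a point): spray bottle, loose, white, 70 mm diameter, 184 mm high, trigger head reaching 47 mm out to its -x; centre 90 mm above the bench. A bystander
- reagent_mid (a point): reagent bottle, loose, amber glass, 60 mm diameter, 150 mm high; centre 75 mm above the bench. A bystander
- tipbox_mid (a point): box of pipette tips with a clear lid, loose, 122 (x) x 82 (y) x 65 mm; centre 32 mm above the bench. A bystander
- beaker_mid (a point): glass beaker, loose, 72 mm diameter, 90 mm high; centre 45 mm above the bench. A bystander
Mind the look-alikes: they are no part of the job. Leave any green look-alike of the part that bears scanner_grip alone. What is shaped like the rest but pink is not meant.

How it is judged:
By the outcome, as a careful person would: the job done as asked, in the order asked, and still so for the second after the job is handed in, with the robot touching nothing.
It also fails if it takes over 72 s, if anything falls off the work surface, if the arm or the gripper's body presses on something with over 40 N, if the wrist force passes 120 N, or if a joint passes its speed limit or range.

## Working session

There is one attempt and no reset: what is moved stays moved. The work goes in short steps, Python scripts to look and compute and a shell command to move; the robot and the scene stay as the last step left them, time stands still between calls to the robot, and variables do not carry over. Pictures are saved under pics/ and viewed, at most 10 in all, crops included, and the job is handed in when it is done.

```bash
mkdir -p pics
cat > h.py <<'E'
import numpy as np,cv2
from cell import readout,vision
from scipy.spatial.transform import Rotation as R
def cloud(im):
    K=np.array(im["camera_matrix"]);z=im["z_map"]
    v,u=np.mgrid[:z.shape[0],:z.shape[1]]
    x=(u-K[0,2])/K[0,0]*z;y=(v-K[1,2])/K[1,1]*z
    P=np.stack([x,-y,-z],-1)
    rot=np.array(im["rotation"]);rot=rot if rot.shape==(3,3) else R.from_rotvec(rot).as_matrix()
    W=P@rot.T+np.array(im["position"]);W[z==0]=np.nan
    return W
E
python3 - <<'E'
from h import *
for n in("top","side"):
    im=vision.get_image(n);np.save(n+"_px.npy",im["pixels"]);np.save(n+"_W.npy",cloud(im))
    cv2.imwrite(f"pics/{n}0.png",cv2.resize(im["pixels"],(784,588)))
    print(n,np.round(im["position"],3),np.round(im["rotation"],3),im["camera_matrix"],[k for k in im], (im["z_map"]==0).mean())
print(readout.observe())
E
```

```text
top [ 0.421 -0.11   1.38 ] [ 0.1   -0.116 -1.553] [[498.78218678   0.         279.61019011]
 [  0.         498.78218678 216.59876556]
 [  0.           0.           1.        ]] ['pixels', 'z_map', 'camera_matrix', 'position', 'rotation'] 0.004022108843537415
side [0.332 0.878 0.777] [ 0.213 -1.372 -2.55 ] [[418.17053707   0.         272.99035089]
 [  0.         418.17053707 213.89693321]
 [  0.           0.           1.        ]] ['pixels', 'z_map', 'camera_matrix', 'position', 'rotation'] 0.004056122448979592
{'clock': 0.1, 'joints': array([ 1.17541178,  0.43514975,  0.02498187,  1.57394912, -0.01156572,
        1.13403528, -0.07507368]), 'dq': array([-0.00045691, -0.00423555,  0.00035651, -0.0022987 , -0.0002867 ,
       -0.00080271, -0.00021085]), 'joint_efforts': array([ 3.93894486e-03, -6.69116592e+01,  9.88373458e-01, -3.15141785e+01,
       -6.05437509e-02,  3.73883452e-02,  2.81881449e-05]), 'position': array([ 0.18019507, -0.59800002,  0.22604783]), 'ee_rot': array([-3.10666236e+00, -4.58011986e-01,  5.68802302e-04]), 'force': array([-0.73119253, -0.03619639, -0.57146899]), 'ft_torque': array([-0.00843484, -0.01142708,  0.00272188]), 'gripper_force': 0.0, 'width': 0.9993922424963226}
```

View pics/top0.png

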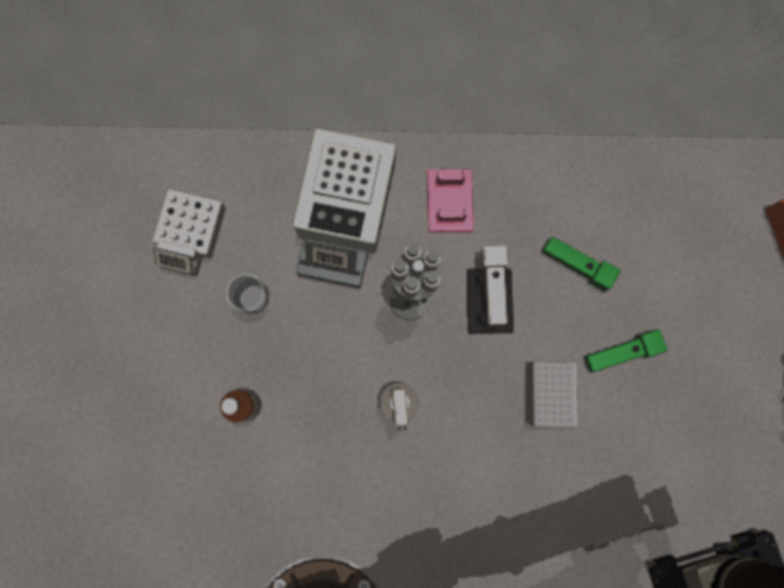

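View pics/side0.png

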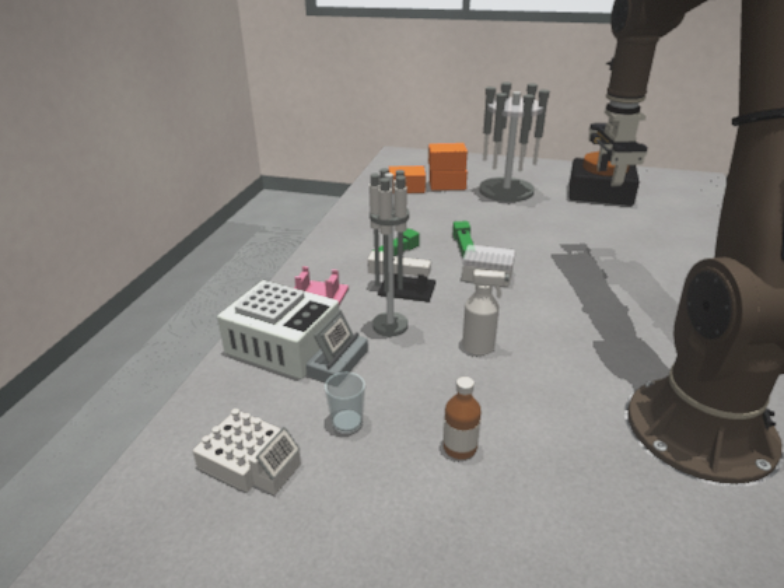

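The top view shows the white scanner in the black rest at about (495,290), with its head up the picture. The pink rest (450,200) and the green scanners (582,263) and (627,350) are look-alikes. The rack label is at (173,262), the heater label at (330,258), the stand at (410,285), the spray bottle at (400,400) and the beaker at (247,293). The only black rest holding a white scanner is at (495,290), so that is the one meant. The tool can't tilt, so the scanner will have to be pitched in the grip.

```bash
cat > m.py <<'E'
from h import *
px=np.load("top_px.npy");W=np.load("top_W.npy")
crop=px[160:250,315:405];c2=px[165:205,100:270]
cv2.imwrite("pics/crop_scan.png",np.vstack([cv2.resize(crop,(540,540),interpolation=2)]))
cv2.imwrite("pics/crop_lab.png",cv2.resize(c2,(765,180),interpolation=2))
g=px.astype(int);hsv=cv2.cvtColor(px,cv2.COLOR_BGR2HSV)
def rect(m,name):
    m=m.astype(np.uint8);n,l,s,c=cv2.connectedComponentsWithStats(m)
    k=1+np.argmax(s[1:,4]);P=W[l==k];print(name,"px",np.round(c[k]),"n",s[k,4],"mean",np.round(np.nanmean(P,0),4),"zmax",np.nanmax(P[:,2]).round(4))
    r=cv2.minAreaRect(P[:,:2].astype(np.float32));print("   rect",np.round(r[0],4),np.round(r[1],4),round(r[2],1),"corners",np.round(cv2.boxPoints(r),3).tolist());return P
box=np.zeros(px.shape[:2],bool);box[165:245,328:372]=1
P=rect(box&(W[...,2]>.072)&(W[...,2]<.098)&(g.min(2)>90),"scanner")
rest=rect(box&(W[...,2]>.006)&(W[...,2]<.02),"rest base")
# scanner handle axis: PCA over handle & head
hd=P[P[:,2]>.083];print("head",hd.mean(0).round(4),len(hd)); ha=P[P[:,2]<=.083];print("handle",ha.mean(0).round(4))
r=cv2.minAreaRect(ha[:,:2].astype(np.float32));print(r)
for nm,(y0,y1,x0,x1) in dict(stand=(170,235,275,320),spray=(270,310,268,300),beaker=(190,228,158,196),reagent=(275,305,155,190),tip=(255,308,378,415)).items():
    b=np.zeros(px.shape[:2],bool);b[y0:y1,x0:x1]=1;rect(b&(W[...,2]>.02),nm)
E
python3 m.py
```

```text
scanner px [354. 201.] n 758 mean [ 0.6448 -0.3173  0.0833] zmax 0.0961
   rect [ 0.6423 -0.3208] [0.1523 0.0454] 5.2 corners [[0.5640000104904175, -0.3050000071525574], [0.5690000057220459, -0.3499999940395355], [0.7200000286102295, -0.335999995470047], [0.7160000205039978, -0.29100000858306885]]
rest base px [347. 217.] n 804 mean [ 0.6143 -0.3086  0.0127] zmax 0.0199
   rect [ 0.6213 -0.3167] [0.1327 0.0958] 1.5 corners [[0.5540000200271606, -0.2709999978542328], [0.5559999942779541, -0.3659999966621399], [0.6890000104904175, -0.3630000054836273], [0.6859999895095825, -0.2669999897480011]]
head [ 0.6763 -0.3161  0.0875] 344
handle [ 0.6187 -0.3184  0.0798]
((0.6423175930976868, -0.32079392671585083), (0.15232448279857635, 0.04529299959540367), 5.204605579376221)
stand px [297. 196.] n 1152 mean [ 0.6144 -0.1556  0.3204] zmax 0.3662
   rect [ 0.6191 -0.1558] [0.0793 0.0759] 45.0 corners [[0.5640000104904175, -0.15700000524520874], [0.6179999709129333, -0.210999995470047], [0.6740000247955322, -0.1550000011920929], [0.6200000047683716, -0.10100000351667404]]
spray px [285. 288.] n 6
[... 467 characters left out ...]
10499999672174454], [0.6660000085830688, 0.14000000059604645], [0.6299999952316284, 0.20000000298023224]]
reagent px [171. 289.] n 541 mean [0.4087 0.1504 0.1048] zmax 0.1563
   rect [0.4088 0.1577] [0.0593 0.0576] 48.0 corners [[0.36800000071525574, 0.1550000011920929], [0.4099999964237213, 0.11599999666213989], [0.44999998807907104, 0.1599999964237213], [0.40700000524520874, 0.19900000095367432]]
tip px [395. 281.] n 1588 mean [ 0.438  -0.426   0.0635] zmax 0.0762
   rect [ 0.4386 -0.4294] [0.1203 0.0834] 0.9 corners [[0.3779999911785126, -0.3889999985694885], [0.3790000081062317, -0.47200000286102295], [0.49900001287460327, -0.4699999988079071], [0.49799999594688416, -0.3869999945163727]]
```

```bash
cat > lab.py <<'E'
from h import *
for n,bs in dict(top=dict(rack=(170,200,105,148),heater=(165,205,210,268)),side=dict(rack=(300,355,180,220),heater=(220,265,225,260))).items():
    px=np.load(n+"_px.npy");W=np.load(n+"_W.npy")
    for k,(a,b,c,d) in bs.items():
        Q=W[a:b,c:d].reshape(-1,3);C=px[a:b,c:d].reshape(-1,3).astype(int)
        # ransac plane with tilt 15..50 deg above level
        best=0;rng=np.random.default_rng(0);ok=~np.isnan(Q[:,0])
        Q=Q[ok]
        for _ in range(3000):
            t=Q[rng.choice(len(Q),3,0)];nn=np.cross(t[1]-t[0],t[2]-t[0]);L=np.linalg.norm(nn)
            if L<1e-5:continue
            nn/=L;nn*=np.sign(nn[2])
            if not .26<nn[2]<.77 or nn[0]>0: continue
            inl=abs((Q-t[0])@nn)<.002
            if inl.sum()>best:best=inl.sum();bi=inl
        I=Q[bi];m=I.mean(0);nn=np.linalg.svd(I-m)[2][2];nn*=np.sign(nn[2])
        y=np.cross([0,0,1],nn);y/=np.linalg.norm(y);z=np.cross(nn,y)
        S=(I-m)@np.c_[y,z];lo,hi=np.percentile(S,2,0),np.percentile(S,98,0);ce=m+(lo+hi)/2@np.c_[y,z].T
        print(n,k,best,"n",nn.round(3),"elev",np.degrees(np.arcsin(nn[2])).round(1),"yaw-of-facing-in",np.degrees(np.arctan2(-nn[1],-nn[0])).round(1),"ctr",ce.round(4),"ext",(hi-lo).round(3))
E
python3 lab.py
```

```text
top rack 231 n [-0.822  0.183  0.539] elev 32.6 yaw-of-facing-in -12.6 ctr [0.6702 0.304  0.0424] ext [0.076 0.092]
top heater 464 n [-0.872  0.121  0.475] elev 28.3 yaw-of-facing-in -7.9 ctr [0.6766 0.0028 0.0504] ext [0.117 0.119]
side rack 512 n [-0.807  0.168  0.566] elev 34.5 yaw-of-facing-in -11.8 ctr [0.6704 0.3035 0.039 ] ext [0.071 0.094]
side heater 395 n [-0.855  0.2    0.478] elev 28.6 yaw-of-facing-in -13.2 ctr [0.6814 0.0031 0.0509] ext [0.101 0.115]
```

Run:
```python
from h import *
a=cv2.imread("pics/crop_scan.png");t=np.load("top_px.npy");s=np.load("side_px.npy")
f=lambda p,y0,y1,x0,x1,w,h:cv2.resize(p[y0:y1,x0:x1],(w,h),interpolation=cv2.INTER_CUBIC)
c=np.vstack([np.hstack([f(t,165,200,105,145,320,280),f(t,165,205,208,268,420,280)]),np.hstack([f(s,295,355,172,222,267,320),f(s,215,275,220,270,267,320),f(t,160,250,315,405,206,320)])])
cv2.imwrite("pics/crops.png",c);print(c.shape)
```

```text
(600, 740, 3)
```

View pics/crops.png

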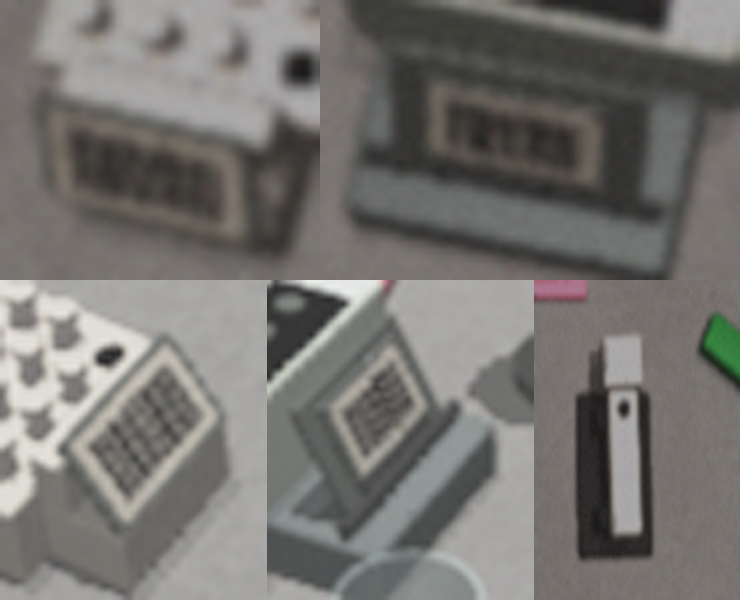

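View pics/crop_scan.png

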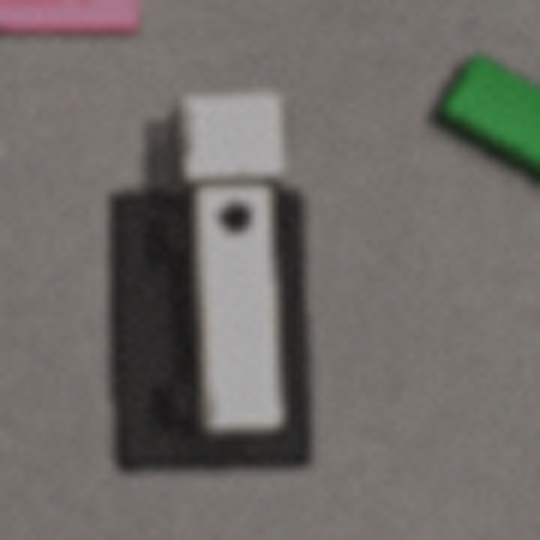

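The crops confirm it: a white scanner in the black rest, head toward +x, and both label cards clear. Next I'll fit planes inside the hand-read card quads.

```bash
cat > lab2.py <<'E'
from h import *
ims={n:vision.get_image(n) for n in("top","side")}
def ray(im,uv):
    K=im["camera_matrix"];u=np.atleast_2d(uv).astype(float)
    d=np.c_[(u[:,0]-K[0,2])/K[0,0],-(u[:,1]-K[1,2])/K[1,1],-np.ones(len(u))]@R.from_rotvec(im["rotation"]).as_matrix().T
    return np.array(im["position"]),d
def onplane(im,uv,p,n):
    o,d=ray(im,uv);return o+d*(((p-o)@n)/(d@n))[:,None]
if __name__=="__main__":
  Q={("top","rack"):((55,110,240,155,240,235,62,192),(0,0,8,8,105,165)),("top","heater"):((435,80,602,118,598,185,430,150),(320,0,7,7,208,165)),
   ("side","rack"):((164,345,217,415,125,517,73,440),(0,280,5.34,5.333,172,295)),("side","heater"):((397,347,430,402,363,473,330,407),(267,280,5.34,5.333,220,215))}
  for (n,k),(q,(ox,oy,sx,sy,x0,y0)) in Q.items():
    q=np.array(q,float).reshape(4,2);uv=(q-[ox,oy])/[sx,sy]+[x0,y0]-.5
    W=cloud(ims[n]);m=np.zeros(W.shape[:2],np.uint8);cv2.fillPoly(m,[np.round(uv).astype(int)],1)
    P=W[m>0];P=P[~np.isnan(P[:,0])];c=np.median(P,0)
    for _ in range(5):
        nn=np.linalg.svd(P-P.mean(0))[2][2];r=(P-P.mean(0))@nn;P=P[abs(r)<max(.002,2*r.std())]
    nn*=np.sign(nn[2]);c=P.mean(0);C=onplane(ims[n],uv,c,nn)
    print(n,k,len(P),"rms",r.std().round(4),"elev",np.degrees(np.arcsin(nn[2])).round(1),"yaw",np.degrees(np.arctan2(-nn[1],-nn[0])).round(1),"ctr",C.mean(0).round(4),"sides",np.linalg.norm(C-np.roll(C,-1,0),axis=1).round(3))
    e=C-np.roll(C,-1,0);e=e[np.argsort(-np.linalg.norm(e,axis=1))[:2]];
    for v in e:print("   long edge yaw",(np.degrees(np.arctan2(v[1],v[0]))%180-90).round(1))
  f=lambda c,z:onplane(ims["top"],np.array(c,float).reshape(-1,2)/6+[315,160]-.5,np.array([0,0,z]),np.array([0,0,1.])).round(4)
  h=f((195,185,272,185,285,428,210,432),.080);d=f((183,95,280,92,285,178,187,178),.088);b=f((112,192,300,190,310,465,118,468),.012)
  for nm,x in(("handle",h),("head",d),("base",b)):
    v=x[:2].mean(0)-x[2:].mean(0);print(nm,"ctr",x.mean(0),"yaw",np.degrees(np.arctan2(v[1],v[0])).round(1),"len",np.linalg.norm(v).round(3),"front",x[:2].mean(0)[:2],"back",x[2:].mean(0)[:2])
E
python3 lab2.py
```

```text
top rack 232 rms 0.0015 elev 33.3 yaw -12.7 ctr [0.6804 0.2995 0.06  ] sides [0.064 0.04  0.063 0.041]
   long edge yaw -12.9
   long edge yaw -12.8
top heater 252 rms 0.0013 elev 25.8 yaw -10.5 ctr [ 0.6888 -0.0031  0.0772] sides [0.064 0.043 0.066 0.045]
   long edge yaw -10.9
   long edge yaw -11.7
side rack 399 rms 0.0011 elev 34.7 yaw -12.5 ctr [0.683  0.2996 0.0584] sides [0.04  0.064 0.04  0.061]
   long edge yaw -13.1
   long edge yaw -13.0
side heater 211 rms 0.0012 elev 25.9 yaw -10.3 ctr [ 0.6907 -0.005   0.0732] sides [0.038 0.071 0.04  0.066]
   long edge yaw -10.8
   long edge yaw -11.9
handle ctr [ 0.620725 -0.3192    0.08    ] yaw 2.9 len 0.109 front [ 0.6752  -0.31645] back [ 0.56625 -0.32195]
head ctr [ 0.695775 -0.315425  0.088   ] yaw 2.6 len 0.038 front [ 0.71475 -0.31455] back [ 0.6768 -0.3163]
base ctr [ 0.6211   -0.315975  0.012   ] yaw 1.4 len 0.129 front [ 0.68545 -0.31445] back [ 0.55675 -0.3175 ]
```

```bash
cat > rel.py <<'E'
# usage: rel.py x y z yaw_deg : grasp-point target -> units in tool axes (translate first, then turn)
import sys;from h import *;from cell import arm
s=readout.observe();M=R.from_rotvec(s["ee_rot"]).as_matrix();g=s["position"]+M[:,2]*arm.tcp_to_grasp
x,y,z,a=map(float,sys.argv[1:5]);ya=np.degrees(np.arctan2(M[1,0],M[0,0]))
print("grasp",g.round(4),"yaw",ya.round(2),"tilt",M[:,2].round(3),"t",s["clock"],"w",s["width"],"F",s["force"].round(1))
print("units xyz",(M.T@(np.array([x,y,z])-g)/.04).round(2),"turn",round(-(a-ya)/4,2))
t=np.radians(a);N=np.array([[np.cos(t),np.sin(t),0],[np.sin(t),-np.cos(t),0],[0,0,-1]]);print("units if turned first",(N.T@(np.array([x,y,z])-g)/.04).round(2))
E
python3 -m creep '[[1,-0.28,0,0,1],[1,-0.28,0,0,1],[1,-0.28,0,0,1],[1,-0.28,0,0,1],[1,-0.28,0,0,1],[1,-0.28,0,0,1],[1,-0.28,0,0,1],[1,-0.28,0,0,1],[0,0,0,1,1],[0,0,0,1,1],[0,0,0,1,1],[0,0,0,0.5,1]]' 10; python3 rel.py 0.611 -0.3196 0.065 2.8
```

```text
clock: 1.7
position: [0.4608, -0.4202, 0.2265]
ee_rot: [-3.141, -0.074, 0.001]
force: [0.0, -0.0, 0.1]
width: 0.999
gripper_force: 0.0
grasp [ 0.4608 -0.4202  0.2453] yaw 2.7 tilt [-0.  0. -1.] t 1.7 w 0.9989894956245191 F [ 0.  -0.   0.1]
units xyz [ 3.87 -2.33  4.51] turn -0.02
units if turned first [ 3.87 -2.33  4.51]
```

```bash
python3 -m creep '[[0.97,-0.58,0,0,1],[0.97,-0.58,0,0,1],[0.97,-0.58,0,0,1],[0.96,-0.59,0,0,1],[0,0,0.75,0,1],[0,0,0.75,0,1],[0,0,0.75,0,1],[0,0,0.75,0,1],[0,0,0.5,0,1],[0,0,0.5,0,1],[0,0,0.5,0,1],[0,0,0,0,1]]'; python3 rel.py 0.611 -0.3196 0.065 2.8
```

```text
clock: 3.2
position: [0.61, -0.3193, 0.045]
ee_rot: [-3.139, -0.076, 0.004]
force: [-0.2, 0.6, 0.1]
width: 0.999
gripper_force: 0.0
grasp [ 0.6101 -0.3193  0.0638] yaw 2.78 tilt [-0.003  0.001 -1.   ] t 3.2 w 0.9993767997436739 F [-0.2  0.6  0.1]
units xyz [ 0.02  0.01 -0.03] turn -0.01
units if turned first [ 0.02  0.01 -0.03]
```

```bash
python3 -m creep '[[0,0,0,0,0.2],[0,0,0,0,0.2],[0,0,0,0,0.2],[0,0,0,0,0.2],[0,0,0,0,0.2],[0,0,-0.5,0,0.2],[0,0,-1,0,0.2],[0,0,-1,0,0.2],[0,0,-0.5,0,0.2],[0,0,0,0,0.2]]' 12
cat > pitch.py <<'E'
# scanner pitch/pose from the white cloud near the gripper
from lab2 import ims;from h import *
from cell import arm
import sys
s=readout.observe();M=R.from_rotvec(s["ee_rot"]).as_matrix();g=s["position"]+M[:,2]*arm.tcp_to_grasp
xh=M[:,0];yh=np.cross([0,0,1],xh)
for n,im in ims.items():
    W=cloud(im);D=W-g;X=D@xh;Y=D@yh;Z=D[...,2];px=im["pixels"].astype(int)
    m=(X>-.07)&(X<.13)&(abs(Y)<.028)&(Z>-.12)&(Z<.08)&(px.min(2)>95)&(W[...,2]>.02)&(px.max(2)-px.min(2)<35)
    print(n,m.sum())
    for a in np.arange(-.06,.13,.015):
        k=m&(X>=a)&(X<a+.015)
        if k.sum()>2:print("  X %.3f  ztop %.3f  zlow %.3f  n %d"%(a+.0075,np.percentile(Z[k],95),Z[k].min(),k.sum()))
    if len(sys.argv)>1:
        o=np.array(im["position"]);q=R.from_rotvec(im["rotation"]).as_matrix().T@(g-o);K=im["camera_matrix"]
        u=int(K[0,2]+K[0,0]*q[0]/-q[2]);v=int(K[1,2]+K[1,1]*q[1]/q[2]);v0,u0=max(v-55,0),max(u-70,0)
        c=im["pixels"][v0:v0+110,u0:u0+140];
        cc=cv2.resize(c,(400,400*c.shape[0]//c.shape[1]),interpolation=2);cc=cv2.copyMakeBorder(cc,0,max(0,320-cc.shape[0]),0,0,0)[:320]
        out=cc if n=="top" else np.hstack([out,cc])
if len(sys.argv)>1:cv2.imwrite(sys.argv[1],out)
print(s["clock"],s["width"],s["gripper_force"],s["force"].round(2),s["ft_torque"].round(3))
E
python3 pitch.py pics/g1.png
```

```text
clock: 4.45
position: [0.6121, -0.3202, 0.1697]
ee_rot: [3.139, 0.076, 0.006]
force: [-0.2, -0.5, -3.4]
width: 0.365
gripper_force: 12.0
top 183
  X 0.068  ztop -0.014  zlow -0.021  n 12
  X 0.083  ztop -0.017  zlow -0.030  n 74
  X 0.098  ztop -0.022  zlow -0.057  n 94
  X 0.112  ztop -0.029  zlow -0.031  n 3
side 295
  X -0.037  ztop -0.001  zlow -0.028  n 48
  X -0.022  ztop -0.003  zlow -0.034  n 58
  X -0.007  ztop -0.005  zlow -0.036  n 46
  X 0.007  ztop -0.012  zlow -0.042  n 30
  X 0.022  ztop -0.019  zlow -0.041  n 14
  X 0.037  ztop -0.022  zlow -0.048  n 17
  X 0.068  ztop -0.030  zlow -0.057  n 14
  X 0.083  ztop -0.022  zlow -0.058  n 7
  X 0.098  ztop -0.025  zlow -0.066  n 53
  X 0.112  ztop -0.028  zlow -0.040  n 8
4.55 0.3665333920414865 11.993184238672256 [-0.25 -0.17 -1.21] [ 0.045  0.081 -0.024]
```

View pics/g1.png

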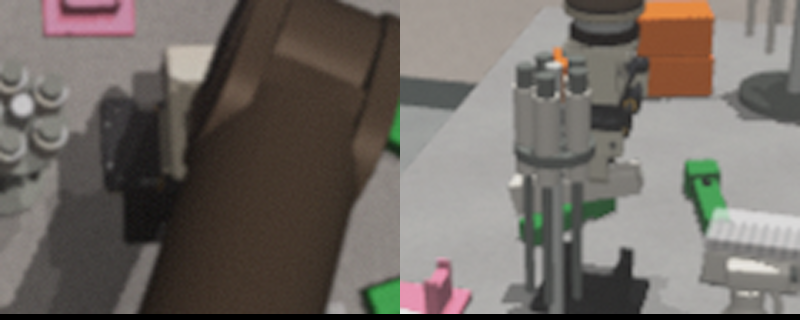

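```bash
cat > pp.py <<'E'
from h import *;from cell import arm
s=readout.observe();M=R.from_rotvec(s["ee_rot"]).as_matrix();g=s["position"]+M[:,2]*arm.tcp_to_grasp
xh=M[:,0];yh=np.cross([0,0,1],xh);rng=np.random.default_rng(1)
for n in("top","side"):
    im=vision.get_image(n);W=cloud(im);D=W-g;X=D@xh;Y=D@yh;Z=D[...,2];px=im["pixels"].astype(int)
    m=(X>-.07)&(X<.14)&(abs(Y)<.035)&(Z>-.14)&(Z<.08)&(px.min(2)>80)&(W[...,2]>.02)&(px.max(2)-px.min(2)<40)
    P=np.c_[X[m],Y[m],Z[m]]
    for lab,sel in(("head",P[:,0]>.05),("tail",P[:,0]<-.012)):
        Q=P[sel];best=0
        for _ in range(2000 if len(Q)>20 else 0):
            t=Q[rng.choice(len(Q),3,0)];v=np.cross(t[1]-t[0],t[2]-t[0]);L=np.linalg.norm(v)
            if L<2e-5:continue
            v/=L;v*=np.sign(v[2])
            if v[2]<.6 or abs(v[1])>.25:continue
            i=abs((Q-t[0])@v)<.0015
            if i.sum()>best:best=i.sum();b=i
        if best>12:
            I=Q[b];v=np.linalg.svd(I-I.mean(0))[2][2];v*=np.sign(v[2]);lo,hi=np.percentile(I,[3,97],0)
            print(n,lab,best,"pitchdown %.1f"%np.degrees(np.arctan2(v[0],v[2])),"n",v.round(2),"lo",lo.round(3),"hi",hi.round(3))
s=readout.observe();print(s["clock"],s["gripper_force"].round(1),s["force"].round(2),s["ft_torque"].round(3))
E
python3 -m creep '[[0,0,-0.5,0,0.2],[0,0,-0.5,0,0.2],[0,0,0,0,0.2],[0,0,0,0,0.2]]' 12;python3 pp.py
```

```text
clock: 5.05
position: [0.6103, -0.3194, 0.205]
ee_rot: [-3.14, -0.076, 0.003]
force: [0.5, 0.1, -1.9]
width: 0.366
gripper_force: 12.0
top head 107 pitchdown 18.1 n [0.31 0.   0.95] lo [ 0.075 -0.014 -0.032] hi [ 0.104  0.023 -0.022]
side tail 33 pitchdown 18.3 n [0.31 0.1  0.94] lo [-0.036 -0.011 -0.01 ] hi [-0.014  0.021 -0.001]Traceback (most recent call last):
  File "pp.py", line 20, in <module>
    s=readout.observe();print(s["clock"],s["gripper_force"].round(1),s["force"].round(2),s["ft_torque"].round(3))
                                         ^^^^^^^^^^^^^^^^^^^^^^^^
AttributeError: 'float' object has no attribute 'round'
```

The grip is slipping: the head sits about 20 mm too low, so I'll tighten now.

```bash
sed -i 's/s\["gripper_force"\].round(1)/s["gripper_force"]/' pp.py; python3 -m creep '[[0,0,0,0,0.2],[0,0,0,0,0.2]]' 45;python3 pp.py;python3 -m creep '[[0,0,0,0,0.2],[0,0,0,0,0.2],[0,0,0,0,0.2],[0,0,0,0,0.2]]' 45;python3 pp.py
```

```text
clock: 5.4
position: [0.6109, -0.3196, 0.2063]
ee_rot: [-3.14, -0.076, 0.001]
force: [-0.2, -0.0, -2.1]
width: 0.365
gripper_force: 45.0
top head 112 pitchdown 13.1 n [0.23 0.03 0.97] lo [ 0.074 -0.015 -0.031] hi [ 0.103  0.022 -0.023]
side tail 31 pitchdown 10.0 n [0.17 0.08 0.98] lo [-0.036 -0.01  -0.008] hi [-0.013  0.019 -0.002]
5.5 44.99416708946228 [ 0.43  0.13 -1.35] [ 0.012  0.082 -0.03 ]
clock: 6.0
position: [0.611, -0.3197, 0.2067]
ee_rot: [3.141, 0.076, 0.0]
force: [-0.3, 0.2, -1.1]
width: 0.362
gripper_force: 45.0
top head 111 pitchdown 16.2 n [ 0.28 -0.02  0.96] lo [ 0.074 -0.016 -0.031] hi [ 0.102  0.023 -0.021]
side tail 26 pitchdown 15.7 n [ 0.27 -0.01  0.96] lo [-0.036 -0.011 -0.008] hi [-0.014  0.017 -0.002]
6.1 44.99409735202789 [-0.68 -0.18 -1.54] [ 0.029  0.038 -0.02 ]
```

```bash
python3 - <<'E'
from h import *
W=np.load("top_W.npy")
def rect(m,n):
    m=m.astype(np.uint8);k,l,s,c=cv2.connectedComponentsWithStats(m);i=1+np.argmax(s[1:,4]);P=W[l==i]
    r=cv2.minAreaRect(P[:,:2].astype(np.float32));print(n,s[i,4],"z",np.nanmedian(P[:,2]).round(3),"corners",np.round(cv2.boxPoints(r),3).tolist())
b=np.zeros(W.shape[:2],bool);b[85:185,205:290]=1
rect(b&(W[...,2]>.092),"heater top");rect(b&(W[...,2]>.109),"block")
b[:]=0;b[130:200,105:165]=1;rect(b&(W[...,2]>.03),"rack")
E
python3 -m creep '[[-0.4,0,-1,0,0.2],[-0.6,0,-1,0,0.2],[-0.8,0,-0.8,0,0.2],[-0.8,0,0,0,0.2],[-0.8,0,0,0,0.2],[-0.8,-0.2,0,0,0.2],[-0.6,-0.5,0,0,0.2],[0,-0.8,0,0,0.2],[0,-0.8,0,0,0.2],[0,-0.8,0,0,0.2],[0,-0.8,0,0,0.2],[0,-0.8,0,0,0.2]]' 45; python3 rel.py 0.6 0.1 0.3 79;python3 pp.py
```

```text
heater top 4358 z 0.103 corners [[0.7099999785423279, -0.08699999749660492], [0.9089999794960022, -0.12600000202655792], [0.9390000104904175, 0.03099999949336052], [0.7400000095367432, 0.07000000029802322]]
block 1560 z 0.117 corners [[0.7850000262260437, -0.07699999958276749], [0.8849999904632568, -0.09600000083446503], [0.9049999713897705, 0.013000000268220901], [0.8050000071525574, 0.03200000151991844]]
rack 2110 z 0.048 corners [[0.6549999713897705, 0.24699999392032623], [0.8050000071525574, 0.21400000154972076], [0.8289999961853027, 0.3230000138282776], [0.6790000200271606, 0.3569999933242798]]
clock: 7.6
position: [0.41, -0.1402, 0.319]
ee_rot: [3.14, 0.076, 0.001]
force: [-0.2, 0.9, -1.9]
width: 0.363
gripper_force: 45.0
grasp [ 0.41   -0.1402  0.3378] yaw 2.77 tilt [ 0.001 -0.    -1.   ] t 7.6 w 0.363252036768081 F [-0.2  0.9 -1.9]
units xyz [ 5.03 -5.77  0.95] turn -19.06
units if turned first [6.8  3.52 0.95]
top head 188 pitchdown 18.9 n [0.32 0.01 0.95] lo [ 0.07  -0.02  -0.033] hi [ 0.103  0.021 -0.021]
side head 86 pitchdown 13.5 n [0.23 0.02 0.97] lo [ 0.072 -0.012 -0.032] hi [ 0.106  0.027 -0.023]
side tail 49 pitchdown 12.1 n [ 0.21 -0.02  0.98] lo [-0.036 -0.007 -0.008] hi [-0.013  0.024 -0.002]
7.7 44.99470353126526 [-0.03  0.02 -1.58] [ 0.01   0.015 -0.025]
```

Only about 8 mm of pad still holds the scanner, so I'll set it down on clear bench at about (0.50, 0.01) and regrip it properly.

```bash
python3 -m creep '[[0.4,-0.6,0,0,0.2],[0.5,-0.8,0,0,0.2],[0.5,-0.8,0,0,0.2],[0.5,-0.8,0,0,0.2],[0.53,-0.64,0,0,0.2],[0,0,0.8,0,0.2],[0,0,1,0,0.2],[0,0,1,0,0.2],[0,0,1,0,0.2],[0,0,1,0,0.2],[0,0,1,0,0.2],[0,0,0.5,0,0.2]]' 45; python3 rel.py 0.5 0.01 0.024 2.8;python3 pp.py
```

```text
clock: 9.2
position: [0.4994, 0.0081, 0.0648]
ee_rot: [3.14, 0.075, -0.003]
force: [-0.8, -0.2, -1.6]
width: 0.36
gripper_force: 45.0
grasp [0.4995 0.0081 0.0836] yaw 2.74 tilt [-0.002 -0.001 -1.   ] t 9.2 w 0.3600213202618103 F [-0.8 -0.2 -1.6]
units xyz [ 0.02 -0.05  1.49] turn -0.01
units if turned first [ 0.02 -0.05  1.49]
top head 17 pitchdown 17.1 n [ 0.28 -0.26  0.92] lo [ 0.076 -0.02  -0.032] hi [ 0.103 -0.011 -0.024]
side head 93 pitchdown 14.9 n [0.26 0.08 0.96] lo [ 0.071 -0.017 -0.035] hi [ 0.105  0.025 -0.024]
side tail 36 pitchdown 22.2 n [0.38 0.08 0.92] lo [-0.037 -0.014 -0.014] hi [-0.013  0.02  -0.003]
9.3 44.99417245388031 [-0.53 -0.58 -2.1 ] [-0.018  0.068  0.03 ]
```

```bash
python3 -m creep '[[0,0,0.15,0,0.2],[0,0,0.2,0,0.2],[0,0,0.2,0,0.2],[0,0,0.2,0,0.2],[0,0,0.2,0,0.2],[0,0,0.2,0,0.2],[0,0,0.2,0,0.2],[0,0,0.1,0,0.2],[0,0,0,0,0.2],[0,0,0,0,0.5],[0,0,0,0,0.7],[0,0,0,0,0.7]]' 10; python3 rel.py 0.5 0.01 0.024 2.8;python3 pp.py; python3 pitch.py pics/g2.png|tail -1
```

```text
clock: 10.8
position: [0.5, 0.0089, 0.0085]
ee_rot: [3.141, 0.076, -0.001]
force: [-0.2, -0.8, -0.2]
width: 0.65
gripper_force: 0.0
grasp [0.5    0.0089 0.0273] yaw 2.78 tilt [-0. -0. -1.] t 10.8 w 0.6500076429541792 F [-0.2 -0.8 -0.2]
units xyz [ 0.   -0.03  0.08] turn -0.01
units if turned first [ 0.   -0.03  0.08]
top head 21 pitchdown -2.0 n [-0.04 -0.03  1.  ] lo [ 0.078 -0.021  0.015] hi [0.104 0.006 0.018]
side head 102 pitchdown -3.1 n [-0.05  0.04  1.  ] lo [ 0.072 -0.018  0.013] hi [0.107 0.023 0.017]
side tail 27 pitchdown -19.4 n [-0.33  0.04  0.94] lo [-0.039 -0.011 -0.001] hi [-0.028  0.017  0.005]
10.9 0.0 [0.83 0.08 0.52] [-0.006  0.011 -0.006]
11.0 0.7022579084175273 0.0 [ 0.53 -0.34  0.18] [ 0.043 -0.017  0.009]
```

View pics/g2.png

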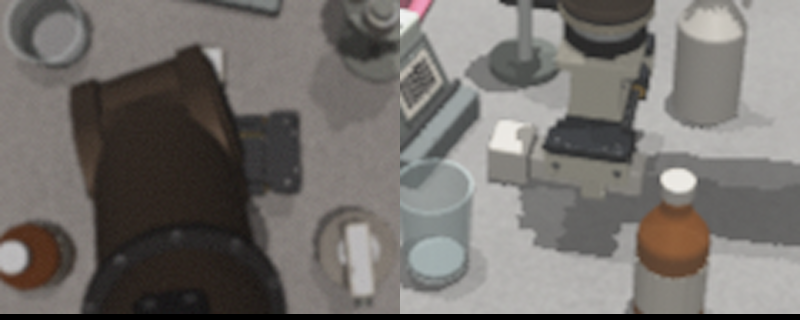

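It lies flat on the bench with the fingers around the handle and the head at (512,150) in the right half. Regripping firmly and lifting.

```bash
python3 -m creep '[[0,0,0.1,0,0.7],[0,0,0,0,0.2],[0,0,0,0,0.2],[0,0,0,0,0.2],[0,0,0,0,0.2],[0,0,-0.3,0,0.2],[0,0,-0.7,0,0.2],[0,0,-1,0,0.2],[0,0,-1,0,0.2],[0,0,-1,0,0.2],[0,0,-0.7,0,0.2],[0,0,-0.3,0,0.2]]' 50; python3 rel.py 0.82 0.12 0.25 79;python3 pp.py
```

```text
clock: 12.5
position: [0.5006, 0.009, 0.2068]
ee_rot: [3.141, 0.076, 0.004]
force: [-0.4, -0.1, -3.4]
width: 0.366
gripper_force: 50.0
grasp [0.5005 0.009  0.2256] yaw 2.78 tilt [ 0.003  0.    -1.   ] t 12.5 w 0.3658139638943303 F [-0.4 -0.1 -3.4]
units xyz [ 8.11 -2.38 -0.59] turn -19.06
units if turned first [ 4.25  7.31 -0.61]
top head 24 pitchdown 9.7 n [ 0.17 -0.2   0.97] lo [ 0.079 -0.021  0.015] hi [ 0.106 -0.012  0.02 ]
side head 118 pitchdown -1.8 n [-0.03 -0.01  1.  ] lo [ 0.071 -0.018  0.018] hi [0.107 0.024 0.021]
side tail 39 pitchdown -3.6 n [-0.06  0.03  1.  ] lo [-0.039 -0.013  0.005] hi [-0.025  0.019  0.008]
12.6 49.999396204948425 [-0.73 -0.24 -2.22] [ 0.027  0.117 -0.032]
```

```bash
python3 -m creep '[[0,0,0,0,0.2],[0,0,0,0,0.2],[0,0,0,0,0.2],[0,0,0,0,0.2]]' 18; python3 -m creep '[[0,0,0,0,0.2]]' 50|grep clock;python3 pp.py
```

```text
clock: 13.1
position: [0.5, 0.0089, 0.2043]
ee_rot: [3.141, 0.076, -0.001]
force: [-0.0, -0.8, -2.2]
width: 0.37
gripper_force: 18.0
clock: 13.22
top head 19 pitchdown -10.7 n [-0.18 -0.29  0.94] lo [ 0.084 -0.021  0.016] hi [ 0.103 -0.013  0.023]
side head 119 pitchdown -3.6 n [-0.06  0.03  1.  ] lo [ 0.07  -0.017  0.017] hi [0.106 0.024 0.021]
side tail 35 pitchdown 12.1 n [0.2  0.21 0.96] lo [-0.039 -0.01  -0.001] hi [-0.016  0.019  0.008]
13.325 49.99932646751404 [ 0.45 -0.07 -1.8 ] [0.011 0.043 0.002]
```

```bash
python3 -m creep '[[0,0,0,0,0.2],[0,0,0,0,0.2]]' 10|grep grip; python3 -m creep '[[0,0,0,0,0.2]]' 50|grep clock;python3 pp.py|grep side; python3 -m creep '[[0,0,0,0,0.2],[0,0,0,0,0.2]]' 7|grep grip; python3 -m creep '[[0,0,0,0,0.2]]' 50|grep clock;python3 pp.py
```

```text
gripper_force: 10.0
clock: 13.7
side head 114 pitchdown -3.7 n [-0.06  0.02  1.  ] lo [ 0.071 -0.018  0.016] hi [0.106 0.025 0.02 ]
side tail 37 pitchdown -3.4 n [-0.06  0.03  1.  ] lo [-0.039 -0.011  0.005] hi [-0.024  0.018  0.008]
gripper_force: 7.0
clock: 14.18
top head 23 pitchdown -8.0 n [-0.13 -0.34  0.93] lo [ 0.082 -0.021  0.016] hi [ 0.102 -0.015  0.021]
side head 115 pitchdown -2.8 n [-0.05  0.01  1.  ] lo [ 0.071 -0.017  0.017] hi [0.106 0.025 0.02 ]
side tail 41 pitchdown -7.5 n [-0.13  0.06  0.99] lo [-0.039 -0.013  0.004] hi [-0.025  0.018  0.007]
14.275 49.99930143356323 [ 0.33  0.12 -1.93] [ 0.004  0.066 -0.049]
```

```bash
python3 -m creep '[[0,0,0,0,0.2],[0,0,0,0,0.2]]' 5|grep grip; python3 -m creep '[[0,0,0,0,0.2]]' 50|grep clock;python3 pp.py|grep side; python3 -m creep '[[0,0,0,0,0.2],[0,0,0,0,0.2]]' 3.5|grep grip; python3 -m creep '[[0,0,0,0,0.2]]' 50|grep clock;python3 pp.py
```

```text
gripper_force: 5.0
clock: 14.65
side head 119 pitchdown 10.8 n [0.19 0.   0.98] lo [ 0.074 -0.017 -0.005] hi [0.109 0.024 0.003]
side tail 35 pitchdown -3.3 n [-0.06  0.02  1.  ] lo [-0.037 -0.012  0.011] hi [-0.024  0.018  0.014]
gripper_force: 3.5
clock: 15.12
side head 40 pitchdown 54.9 n [0.82 0.03 0.57] lo [ 0.051 -0.018 -0.083] hi [ 0.069  0.024 -0.058]
side tail 25 pitchdown -48.8 n [-0.75  0.07  0.66] lo [-0.034 -0.012  0.015] hi [-0.026  0.017  0.024]
15.225 49.99950170516968 [-0.18 -1.03 -2.44] [ 0.035  0.045 -0.014]
```

Gravity pivots it slowly at about 5 N. At 3.5 N it overshot to roughly 55°. I'll press the head's tip on the bench to bring it back to about 35°.

```bash
python3 -m creep '[[0,0,0.6,0,0.2],[0,0,0.8,0,0.2],[0,0,0.8,0,0.2],[0,0,0.5,0,0.2],[0,0,0.25,0,0.2],[0,0,0.2,0,0.2],[0,0,0.2,0,0.2],[0,0,0.2,0,0.2],[0,0,0.15,0,0.2],[0,0,0,0,0.2]]' 14;python3 pp.py;python3 rel.py 0.5 0.01 0.077 2.8
```

```text
clock: 16.48
position: [0.4993, 0.0088, 0.0571]
ee_rot: [3.14, 0.076, -0.002]
force: [-5.8, 0.9, 7.4]
width: 0.368
gripper_force: 14.0
side head 38 pitchdown 50.0 n [0.77 0.04 0.64] lo [ 0.05  -0.017 -0.045] hi [ 0.065  0.025 -0.029]
side tail 61 pitchdown -47.1 n [-0.73  0.02  0.68] lo [-0.063 -0.013  0.034] hi [-0.045  0.017  0.054]
16.575 14.000135064125061 [-6.12 -0.25  7.43] [-0.011  1.272 -0.002]
grasp [0.4993 0.0088 0.0759] yaw 2.77 tilt [-0.002 -0.001 -1.   ] t 16.575 w 0.3717829181860216 F [-6.1 -0.3  7.4]
units xyz [ 0.02 -0.03 -0.03] turn -0.01
units if turned first [ 0.02 -0.03 -0.03]
```

The push slid it along its axis, so I'll lay it flat again with a back-and-down arc, then droop it in finer steps.

```bash
python3 -m creep '[[0,0,-0.5,0,0.2],[0.6,0,0,0,0.2],[0.4,0,0.5,0,0.2],[-0.3,0,0.15,0,0.2],[-0.3,0,0.2,0,0.2],[-0.25,0,0.2,0,0.2],[-0.2,0,0.2,0,0.2],[-0.15,0,0.2,0,0.2],[-0.1,0,0.2,0,0.2],[0,0,0.15,0,0.2]]' 8;python3 pp.py;python3 rel.py 0.5 0.01 0.023 2.8
```

```text
clock: 17.82
position: [0.4883, 0.0083, 0.0047]
ee_rot: [3.14, 0.076, 0.001]
force: [-1.0, -0.2, 12.4]
width: 0.37
gripper_force: 8.0
side head 61 pitchdown 2.1 n [0.04 0.   1.  ] lo [ 0.055 -0.02   0.017] hi [0.075 0.023 0.02 ]
side tail 64 pitchdown -4.3 n [-0.08 -0.03  1.  ] lo [-0.068 -0.016  0.005] hi [-0.029  0.016  0.009]
17.925 7.999964654445648 [-0.59  0.24 -1.87] [-0.004 -0.003 -0.034]
grasp [0.4882 0.0083 0.0231] yaw 2.78 tilt [-0. -0. -1.] t 17.925 w 0.37197934715179365 F [-0.6  0.2 -1.9]
units xyz [ 0.3  -0.03  0.  ] turn -0.01
units if turned first [ 0.3  -0.03  0.  ]
```

```bash
python3 -m creep '[[0,0,0,0,0.65],[0,0,0,0,0.65],[-0.4,0,0,0,0.65],[-0.36,0,0,0,0.65],[0,0,0,0,0.2],[0,0,0,0,0.2],[0,0,0,0,0.2],[0,0,0,0,0.2],[0,0,-0.8,0,0.2],[0,0,-1,0,0.2],[0,0,-1,0,0.2],[0,0,-0.7,0,0.2]]' 50 |head -2;python3 -m creep '[[0,0,0,0,0.2],[0,0,0,0,0.2],[0,0,0,0,0.2]]' 5|grep grip; python3 -m creep '[[0,0,0,0,0.2]]' 50|grep clock;python3 pp.py
```

```text
clock: 19.42
position: [0.4581, 0.0069, 0.1463]
gripper_force: 5.0
clock: 19.92
top head 45 pitchdown 6.9 n [ 0.12 -0.06  0.99] lo [ 0.075 -0.02   0.019] hi [0.101 0.02  0.023]
side head 120 pitchdown -2.8 n [-0.05  0.05  1.  ] lo [ 0.067 -0.018  0.015] hi [0.104 0.025 0.02 ]
side tail 35 pitchdown -12.7 n [-0.22  0.11  0.97] lo [-0.043 -0.01   0.003] hi [-0.03   0.019  0.008]
20.025 49.999374747276306 [-0.22  0.11 -1.6 ] [0.032 0.021 0.015]
```

```bash
for i in 1 ; do python3 -m creep '[[0,0,0,0,0.2],[0,0,0,0,0.2]]' 4.5|grep grip; python3 -m creep '[[0,0,0,0,0.2]]' 50|grep clock;python3 pp.py|grep side;done; python3 -m creep '[[0,0,0,0,0.2],[0,0,0,0,0.2]]' 4.5|grep grip; python3 -m creep '[[0,0,0,0,0.2]]' 50|grep clock;python3 pp.py
```

```text
gripper_force: 4.5
clock: 20.4
side head 118 pitchdown 9.3 n [ 0.16 -0.01  0.99] lo [ 0.07  -0.018 -0.001] hi [0.106 0.025 0.006]
side tail 29 pitchdown 52.3 n [0.78 0.17 0.6 ] lo [-0.039 -0.013 -0.013] hi [-0.02   0.02   0.014]
gripper_force: 4.5
clock: 20.88
top head 48 pitchdown 18.4 n [ 0.32 -0.01  0.95] lo [ 0.071 -0.02  -0.016] hi [ 0.102  0.021 -0.004]
side head 106 pitchdown 16.5 n [0.28 0.04 0.96] lo [ 0.07  -0.017 -0.016] hi [ 0.105  0.024 -0.005]
side tail 27 pitchdown -52.4 n [-0.79  0.12  0.61] lo [-0.043 -0.011  0.004] hi [-0.032  0.018  0.02 ]
20.975 49.9994695186615 [-0.32 -0.39 -1.47] [-0.016  0.075 -0.015]
```

```bash
python3 -m creep '[[0,0,0,0,0.2],[0,0,0,0,0.2]]' 4.5|grep grip; python3 -m creep '[[0,0,0,0,0.2]]' 50|grep clock;python3 pp.py; python3 -m creep '[[0,0,0,0,0.2],[0,0,0,0,0.2]]' 4.5|grep grip; python3 -m creep '[[0,0,0,0,0.2]]' 50|grep clock;python3 pp.py
```

```text
gripper_force: 4.5
clock: 21.35
top head 44 pitchdown 17.4 n [ 0.3  -0.03  0.95] lo [ 0.071 -0.02  -0.019] hi [ 0.101  0.019 -0.009]
side head 105 pitchdown 17.1 n [0.29 0.03 0.96] lo [ 0.069 -0.016 -0.019] hi [ 0.104  0.024 -0.008]
side tail 29 pitchdown -50.6 n [-0.77  0.12  0.63] lo [-0.042 -0.011  0.007] hi [-0.032  0.018  0.021]
21.45 49.999555349349976 [-0.81 -0.47 -1.62] [0.06  0.095 0.   ]
gripper_force: 4.5
clock: 21.82
top head 34 pitchdown 30.5 n [ 0.51 -0.08  0.86] lo [ 0.07  -0.02  -0.024] hi [ 0.1    0.018 -0.008]
side head 114 pitchdown 20.2 n [0.35 0.01 0.94] lo [ 0.07  -0.017 -0.023] hi [ 0.104  0.024 -0.01 ]
side tail 31 pitchdown -55.5 n [-0.82  0.11  0.56] lo [-0.045 -0.014 -0.001] hi [-0.03  0.02  0.02]
21.925 49.99948740005493 [-0.13 -0.12 -2.1 ] [-0.049  0.037  0.019]
```

```bash
python3 -m creep '[[0,0,0,0,0.2],[0,0,0,0,0.2]]' 4.1|grep grip; python3 -m creep '[[0,0,0,0,0.2]]' 50|grep clock;python3 pp.py
```

```text
gripper_force: 4.1
clock: 22.3
top head 32 pitchdown 27.8 n [0.46 0.12 0.88] lo [ 0.069 -0.021 -0.041] hi [ 0.096 -0.005 -0.026]
side head 93 pitchdown 29.1 n [0.49 0.02 0.87] lo [ 0.068 -0.016 -0.04 ] hi [ 0.098  0.022 -0.023]
side tail 43 pitchdown -56.5 n [-0.83  0.04  0.55] lo [-0.044 -0.013  0.006] hi [-0.032  0.019  0.024]
22.4 49.99951779842377 [ 0.54 -0.37 -1.72] [0.028 0.052 0.075]
```

```bash
python3 -m creep '[[0,0,0,0,0.2],[0,0,0,0,0.2]]' 4.3|grep grip; python3 -m creep '[[0,0,0,0,0.2]]' 50|grep clock;python3 pp.py;python3 pp.py|grep head;python3 rel.py 0.53 0.34 0.17 -12.9
```

```text
gripper_force: 4.3
clock: 22.78
top head 25 pitchdown 35.8 n [0.58 0.08 0.81] lo [ 0.071 -0.021 -0.043] hi [ 0.094 -0.007 -0.025]
side head 93 pitchdown 30.7 n [ 0.51 -0.    0.86] lo [ 0.068 -0.019 -0.042] hi [ 0.098  0.023 -0.024]
side tail 42 pitchdown -55.2 n [-0.82  0.04  0.57] lo [-0.044 -0.013  0.006] hi [-0.031  0.019  0.024]
22.875 49.99949276447296 [-0.13  0.91 -2.63] [-0.013  0.055 -0.009]
top head 28 pitchdown 37.0 n [ 0.6 -0.   0.8] lo [ 0.071 -0.021 -0.043] hi [ 0.094 -0.007 -0.024]
side head 102 pitchdown 32.1 n [0.53 0.02 0.85] lo [ 0.068 -0.018 -0.042] hi [ 0.098  0.024 -0.023]
grasp [0.4578 0.0069 0.1635] yaw 2.77 tilt [ 0. -0. -1.] t 22.975 w 0.36457818352253274 F [ 0.7 -0.2 -1.1]
units xyz [ 2.2  -8.23 -0.16] turn 3.92
units if turned first [-0.1  -8.52 -0.16]
```

```bash
python3 -m creep '[[0,0,-0.4,0.98,0.2],[0,0,-0.6,0.98,0.2],[0,0,-0.6,0.98,0.2],[0,-0.4,0,0.98,0.2],[0,-0.9,0,0,0.2],[0,-1,0,0,0.2],[0,-1,0,0,0.2],[0,-1,0,0,0.2],[0,-1,0,0,0.2],[0,-1,0,0,0.2],[0,-1,0,0,0.2],[-0.2,-0.7,0,0,0.2]]' 50|head -2;python3 -m creep '[[0,-0.38,0.3,0,0.2],[0,0,0.4,0,0.2],[0,0,0.4,0,0.2],[0,0,0.2,0,0.2],[0,0,0,0,0.2]]' 50|head -2;python3 pp.py;python3 rel.py 0.5243 0.3355 0.1716 -12.9
```

```text
clock: 24.48
position: [0.5208, 0.3225, 0.2083]
clock: 25.1
position: [0.5237, 0.3344, 0.1559]
top head 125 pitchdown 31.6 n [0.52 0.02 0.85] lo [ 0.063 -0.02  -0.042] hi [ 0.095  0.021 -0.022]
side head 22 pitchdown 11.0 n [ 0.18 -0.24  0.95] lo [ 0.051  0.021 -0.057] hi [ 0.086  0.026 -0.05 ]
side tail 143 pitchdown -53.4 n [-0.8   0.02  0.6 ] lo [-0.045 -0.012  0.007] hi [-0.029  0.018  0.027]
25.2 49.99958574771881 [ 0.15  0.42 -2.23] [0.039 0.103 0.024]
grasp [0.5242 0.3354 0.1759] yaw -12.94 tilt [ 0.001  0.    -1.   ] t 25.2 w 0.3687697636886656 F [ 0.1  0.4 -2.2]
units xyz [ 0.   -0.    0.11] turn -0.01
units if turned first [ 0.   -0.    0.11]
```

```bash
python3 -m creep '[[0.03,0,0.1,0,0.2],[0,0,0,0,0.2],[0,0,0,0,0.2],[0,0,0,0,0.2],[0,0,0,0,0.2],[0,0,0,0,0.2],[0,0,0,0,0.2],[0,0,0,0,0.2],[0,0,0,0,0.2],[0,0,0,0,0.2],[0,0,0,0,0.2],[0,0,0,0,0.2]]' 50;python3 pitch.py pics/rack.png|tail -1;python3 pp.py|grep -v force; python3 rel.py 0.5243 0.3355 0.1716 -12.9|head -1
```

```text
clock: 26.7
position: [0.525, 0.3353, 0.1527]
ee_rot: [3.122, -0.353, 0.0]
force: [0.4, 0.7, -1.7]
width: 0.364
gripper_force: 50.0
26.8 0.3676019157263435 49.9995481967926 [-0.24  0.41 -2.28] [ 0.066  0.069 -0.022]
top head 124 pitchdown 32.4 n [0.53 0.04 0.84] lo [ 0.065 -0.021 -0.041] hi [ 0.095  0.021 -0.021]
side head 22 pitchdown -17.6 n [-0.23 -0.63  0.74] lo [ 0.051  0.023 -0.056] hi [ 0.092  0.025 -0.042]
side tail 136 pitchdown -54.2 n [-0.81  0.    0.59] lo [-0.045 -0.014  0.006] hi [-0.03   0.018  0.027]
26.9 49.999494552612305 [ 0.52 -1.01 -1.92] [0.034 0.001 0.033]
grasp [0.525  0.3353 0.1715] yaw -12.91 tilt [-0. -0. -1.] t 26.9 w 0.36699782012494353 F [ 0.5 -1.  -1.9]
```

View pics/rack.png

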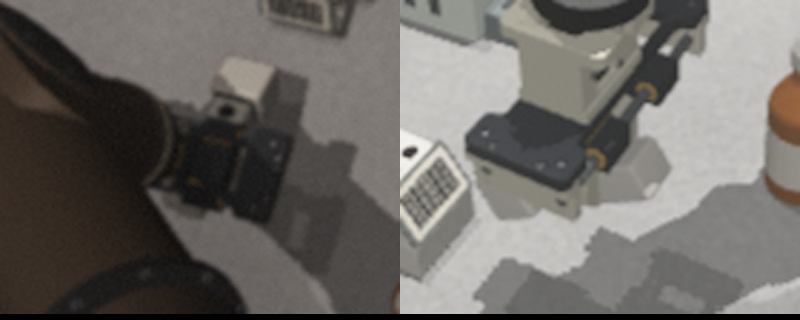

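It's held square on the rack label: scanner head at (245,85), label at (305,10) in the left half. The heater label rises 26° and the scanner is at about 33°, so I'll move to clear bench and flatten it about 7° with an arc press.

```bash
python3 -m creep '[[-0.2,0,-0.6,0,0.2],[0,0.3,-0.65,0,0.2],[0.1,0.9,0,0,0.2],[0.2,1,0,0,0.2],[0.2,1,0,0,0.2],[0.2,1,0,0,0.2],[0.2,1,0,0,0.2],[0.2,1,0,0,0.2],[0.25,1,0,0,0.2],[0,0.62,0.5,-0.5,0.2],[0,0,1,0,0.2],[0,0,0.8,0,0.2]]' 50|head -2;python3 -m creep '[[0,0,0.7,0,0.2],[0,0,0.3,0,0.2],[0,0,0,0,0.2]]' 50;python3 pp.py;python3 rel.py 0.5 0.02 0.08 -10.8
```

```text
clock: 28.4
position: [0.4999, 0.0196, 0.1098]
clock: 28.78
position: [0.4998, 0.0202, 0.0705]
ee_rot: [3.127, -0.298, -0.002]
force: [-0.1, 0.0, -1.2]
width: 0.365
gripper_force: 50.0
top head 62 pitchdown 33.4 n [0.55 0.01 0.83] lo [ 0.064 -0.02  -0.04 ] hi [ 0.094  0.012 -0.021]
side head 55 pitchdown 31.8 n [0.53 0.01 0.85] lo [ 0.068 -0.011 -0.042] hi [ 0.099  0.026 -0.023]
side tail 66 pitchdown -53.4 n [-0.8   0.08  0.59] lo [-0.044 -0.011  0.005] hi [-0.027  0.02   0.027]
28.875 49.999478459358215 [ 1.03  1.67 -2.16] [ 0.075  0.052 -0.023]
grasp [0.5007 0.0203 0.0904] yaw -10.9 tilt [ 0.001  0.    -1.   ] t 28.875 w 0.36744058051381895 F [ 1.   1.7 -2.2]
units xyz [-0.02  0.01  0.26] turn -0.03
units if turned first [-0.02  0.01  0.26]
```

```bash
python3 -m creep '[[0,0,0.25,0,0.2],[-0.02,0,0.1,0,0.2],[-0.1,0,0.1,0,0.2],[-0.1,0,0.1,0,0.2],[0,0,0,0,0.2]]' 10|grep force;python3 -m creep '[[0,0,-0.4,0,0.2],[0,0,-0.6,0,0.2],[0,0,0,0,0.2]]' 50|grep pos; python3 pp.py;python3 pp.py|grep -v force
```

```text
force: [0.3, -0.6, -1.2]
gripper_force: 10.0
position: [0.4928, 0.022, 0.0909]
top head 86 pitchdown 23.2 n [0.39 0.07 0.92] lo [ 0.066 -0.021 -0.027] hi [ 0.099  0.012 -0.013]
side head 54 pitchdown 18.7 n [0.32 0.01 0.95] lo [ 0.068 -0.013 -0.028] hi [ 0.1    0.024 -0.016]
side tail 54 pitchdown 23.6 n [0.4  0.04 0.92] lo [-0.036 -0.009  0.011] hi [-0.014  0.019  0.021]
29.975 49.99930500984192 [ 0.03 -0.05 -2.29] [0.056 0.107 0.03 ]
top head 88 pitchdown 25.7 n [ 0.43 -0.03  0.9 ] lo [ 0.066 -0.02  -0.029] hi [ 0.099  0.017 -0.013]
side head 63 pitchdown 25.1 n [0.42 0.03 0.9 ] lo [ 0.074 -0.016 -0.029] hi [ 0.102  0.025 -0.015]
side tail 47 pitchdown 23.6 n [ 0.4  -0.01  0.92] lo [-0.034 -0.012  0.013] hi [-0.014  0.018  0.022]
30.075 49.999401569366455 [ 0.28  0.16 -1.6 ] [ 0.068  0.048 -0.013]
```

```bash
python3 rel.py 0.5192 0.0285 0.163 -10.8
```

```text
grasp [0.4908 0.0216 0.107 ] yaw -10.92 tilt [-0.001 -0.    -1.   ] t 30.075 w 0.3678124202705244 F [ 0.3  0.2 -1.6]
units xyz [ 0.66 -0.3  -1.4 ] turn -0.03
units if turned first [ 0.66 -0.3  -1.4 ]
```

```bash
python3 -m creep '[[0,0,-0.5,0,0.2],[0,-0.1,-0.6,0,0.2],[0.3,-0.2,-0.3,0,0.2],[0.36,0,0,0,0.2],[0,0,0,0,0.2]]' 50|grep pos;python3 rel.py 0.5192 0.0285 0.163 -10.8;python3 pp.py;python3 -m creep '[[0,0,0,0,0.2],[0,0,0,0,0.2],[0,0,0,0,0.2],[0,0,0,0,0.2],[0,0,0,0,0.2],[0,0,0,0,0.2],[0,0,0,0,0.2],[0,0,0,0,0.2],[0,0,0,0,0.2],[0,0,0,0,0.2],[0,0,0,0,0.2]]' 50|grep pos;python3 pitch.py pics/heat.png|tail -1
```

```text
position: [0.52, 0.0279, 0.1436]
grasp [0.52   0.0279 0.1624] yaw -10.96 tilt [-0.001 -0.    -1.   ] t 30.7 w 0.3675362635718764 F [-0.6  0.4 -2.8]
units xyz [-0.02 -0.01 -0.01] turn -0.04
units if turned first [-0.02 -0.01 -0.01]
top head 93 pitchdown 28.0 n [ 0.47 -0.09  0.88] lo [ 0.066 -0.022 -0.028] hi [ 0.1    0.013 -0.012]
side head 52 pitchdown 22.5 n [0.38 0.08 0.92] lo [ 0.068 -0.008 -0.029] hi [ 0.101  0.025 -0.016]
side tail 56 pitchdown 19.3 n [0.33 0.01 0.94] lo [-0.036 -0.013  0.013] hi [-0.014  0.017  0.022]
30.8 49.99961614608765 [-0.07  0.01 -1.78] [ 0.021  0.051 -0.016]
position: [0.5195, 0.0286, 0.1447]
32.275 0.3663685664225561 49.99950170516968 [ 0.27 -0.3  -1.11] [0.01  0.039 0.013]
```

View pics/heat.png

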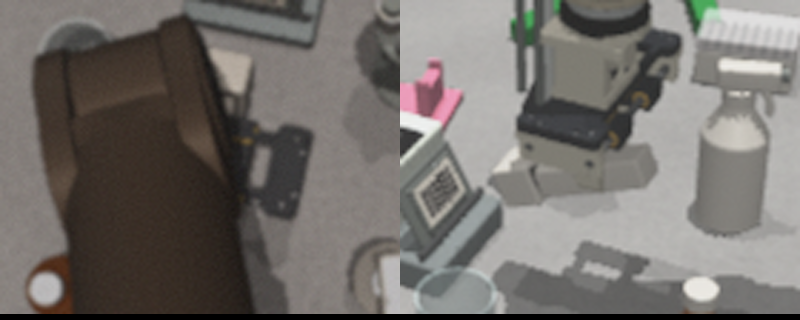

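Held on the heater label: head at (515,180) pointing at the label (440,190). Next I'll flatten the scanner on the bench and regrip it level for the return.

```bash
python3 -m creep '[[-0.4,0,0,0,0.2],[-0.2,0,0.4,0,0.2],[0,0,0.7,0,0.2],[0,0,0.8,0,0.2],[0,0,0.4,0,0.2]]' 50|grep pos;python3 -m creep '[[-0.12,0,0.2,0,0.2],[-0.1,0,0.2,0,0.2],[-0.08,0,0.2,0,0.2],[-0.06,0,0.2,0,0.2],[-0.04,0,0.2,0,0.2],[0,0,0.2,0,0.2],[0,0,0,0,0.2]]' 9;python3 pp.py;python3 rel.py 0.48 0.02 0.023 -10.8
```

```text
position: [0.4942, 0.0332, 0.0515]
clock: 33.78
position: [0.4805, 0.0362, 0.0042]
ee_rot: [3.127, -0.299, 0.0]
force: [0.4, 0.4, -2.7]
width: 0.37
gripper_force: 9.0
top head 85 pitchdown -2.2 n [-0.04  0.09  1.  ] lo [ 0.063 -0.02   0.018] hi [0.1   0.022 0.023]
side head 82 pitchdown -2.2 n [-0.04  0.02  1.  ] lo [ 0.073 -0.017  0.019] hi [0.102 0.024 0.022]
side tail 69 pitchdown -0.6 n [-0.01 -0.02  1.  ] lo [-0.043 -0.013  0.006] hi [-0.014  0.02   0.009]
33.875 8.999893069267273 [ 0.25 -0.43 -2.67] [0.088 0.104 0.002]
grasp [0.4804 0.0361 0.0232] yaw -10.91 tilt [-0. -0. -1.] t 33.875 w 0.3702521053043617 F [ 0.3 -0.4 -2.7]
units xyz [0.07 0.4  0.01] turn -0.03
units if turned first [0.07 0.4  0.01]
```

```bash
python3 -m creep '[[0,0,0,0,0.5],[0,0,0,0,0.5],[0,0,0,0,0.2],[0,0,0,0,0.2],[0,0,0,0,0.2],[0,0,-0.5,0,0.2],[0,0,-1,0,0.2],[0,0,-1,0,0.2],[0,0,-1,-0.82,0.2],[0,0,-1,-0.82,0.2],[0,0,-1,-0.82,0.2],[0,0,-1,-0.82,0.2]]' 50|grep -E 'pos|clock';python3 -m creep '[[-0.4,0.4,-0.4,0,0.2],[-0.8,0.8,0,0,0.2],[-0.8,1,0,0,0.2],[-0.09,1,0,0,0.2],[0,1,0,0,0.2],[0,1,0,0,0.2],[0,1,0,0,0.2],[0,1,0,0,0.2],[0,1,0,0,0.2],[0,0.57,0,0,0.2],[0,0,0,0,0.2]]' 50;python3 pp.py;python3 rel.py 0.613 -0.318 0.071 2.2
```

```text
clock: 35.38
position: [0.4796, 0.036, 0.2658]
clock: 36.75
position: [0.4094, -0.3191, 0.28]
ee_rot: [-3.141, -0.056, 0.002]
force: [0.5, 0.6, -2.0]
width: 0.367
gripper_force: 50.0
top head 213 pitchdown -3.0 n [-0.05 -0.06  1.  ] lo [ 0.063 -0.02   0.017] hi [0.099 0.023 0.021]
side head 57 pitchdown -2.1 n [-0.04 -0.01  1.  ] lo [ 0.067 -0.014  0.018] hi [0.101 0.024 0.02 ]
side tail 41 pitchdown -3.9 n [-0.07  0.05  1.  ] lo [-0.041 -0.011  0.005] hi [-0.013  0.02   0.008]
36.85 49.99973237514496 [-0.4   1.07 -1.4 ] [0.107 0.041 0.017]
grasp [ 0.4101 -0.3168  0.2991] yaw 2.23 tilt [-0.001  0.001 -1.   ] t 36.85 w 0.36219091308033813 F [-0.4  1.1 -1.4]
units xyz [5.07 0.23 5.7 ] turn 0.01
units if turned first [5.07 0.22 5.7 ]
```

```bash
python3 -m creep '[[0.6,0.1,0,0,0.2],[0.9,0.12,0,0,0.2],[1,0,0,0,0.2],[1,0,0,0,0.2],[1,0,0,0,0.2],[0.57,0,0,0,0.2],[0,0,0.7,0,0.2],[0,0,1,0,0.2],[0,0,1,0,0.2],[0,0,1,0,0.2],[0,0,1,0,0.2],[0,0,0.5,0,0.2]]' 50|grep pos;python3 -m creep '[[0,0,0,0,0.2]]' 50|grep pos; python3 rel.py 0.613 -0.318 0.071 2.2;python3 pp.py|grep top
```

```text
position: [0.6122, -0.3165, 0.0705]
position: [0.6127, -0.3174, 0.0717]
grasp [ 0.6127 -0.3174  0.0905] yaw 2.26 tilt [-0.002  0.001 -1.   ] t 38.475 w 0.36825684106976425 F [ 1.  -0.6 -2.8]
units xyz [0.01 0.02 0.49] turn 0.02
units if turned first [0.01 0.01 0.49]
top head 67 pitchdown 1.3 n [ 0.02 -0.    1.  ] lo [ 0.063 -0.005  0.017] hi [0.1   0.024 0.02 ]
```

Now I'll lower until the saddles take the weight, watching the force.

```bash
python3 -m creep '[[0,0,0.2,0,0.2],[0,0,0.2,0,0.2],[0,0,0.08,0,0.2],[0,0,0,0,0.2]]' 20;python3 -m creep '[[0,0,0.05,0,0.2],[0,0,0.05,0,0.2],[0,0,0,0,0.2]]' 6; python3 pp.py;python3 rel.py 0.613 -0.318 0.069 2.2
```

```text
clock: 39.08
position: [0.6133, -0.3185, 0.0535]
ee_rot: [-3.141, -0.061, 0.0]
force: [0.5, 0.0, -1.8]
width: 0.37
gripper_force: 20.0
clock: 39.45
position: [0.6141, -0.3186, 0.0507]
ee_rot: [3.141, 0.061, 0.003]
force: [-0.9, 1.2, 5.9]
width: 0.368
gripper_force: 6.0
top head 64 pitchdown -3.6 n [-0.06  0.15  0.99] lo [ 0.062 -0.002  0.016] hi [0.098 0.023 0.022]
side head 31 pitchdown 0.7 n [ 0.01 -0.02  1.  ] lo [ 0.072 -0.017  0.017] hi [0.103 0.026 0.02 ]
side tail 28 pitchdown -9.7 n [-0.17 -0.13  0.98] lo [-0.044 -0.015  0.006] hi [-0.021  0.02   0.014]
39.55 6.000302508473396 [-0.53  1.37  5.87] [ 0.292  0.185 -0.038]
grasp [ 0.614  -0.3186  0.0695] yaw 2.22 tilt [ 0.002 -0.    -1.   ] t 39.55 w 0.3718975319417697 F [-0.5  1.4  5.9]
units xyz [-0.03 -0.02  0.01] turn 0.0
units if turned first [-0.03 -0.02  0.01]
```

```bash
python3 -m creep '[[0,0,0,0,0.45],[0,0,0,0,0.7],[0,0,0,0,1],[0,0,0,0,1],[0,0,-0.3,0,1],[0,0,-0.8,0,1],[0,0,-1,0,1],[0,0,-1,0,1],[0,0,-1,0,1],[-0.8,0,-0.5,0,1],[-1,0,0,0,1],[-1,0,0,0,1]]' 6|grep -E 'pos|clock|force';python3 -m creep '[[-1,0,0,0,1],[-1,0,0,0,1],[-1,0.5,0,0,1],[0,0.5,0,0,1],[0,0,0,0,1]]'|grep pos
python3 - <<'E'
from h import *
t=vision.get_image("top");W=cloud(t);px=t["pixels"];g=px.astype(int)
b=np.zeros(px.shape[:2],bool);b[165:245,328:372]=1
m=b&(W[...,2]>.072)&(W[...,2]<.098)&(g.min(2)>90);P=W[m]
h=P[P[:,2]>.084];k=P[(P[:,2]<.082)&(P[:,0]<.67)];print("n",m.sum(),"head",h[:,:3].min(0).round(3),h.max(0).round(3),"handle mean",k.mean(0).round(3),k[:,0].min().round(3))
c=P[(P[:,0]<.665)];A=np.polyfit(c[:,0],c[:,1],1);B=np.polyfit(c[:,0],c[:,2],1);print("yaw",np.degrees(A[0]).round(1),"pitch",np.degrees(B[0]).round(1))
s=vision.get_image("side")["pixels"]
cv2.imwrite("pics/end.png",np.vstack([cv2.resize(np.hstack([px[90:320,90:460]]),(740,460)[:2])[:460]]))
d=np.abs(g-np.load("top_px.npy").astype(int)).max(2)>40
n,l,st,ce=cv2.connectedComponentsWithStats(d.astype(np.uint8));print([(st[i].tolist()) for i in range(1,n) if st[i,4]>12])
E
```

```text
clock: 41.05
position: [0.5004, -0.323, 0.2348]
force: [0.8, -0.3, 0.1]
gripper_force: 0.0
position: [0.3833, -0.3691, 0.2343]
n 769 head [ 0.566 -0.336  0.084] [ 0.713 -0.29   0.095] handle mean [ 0.616 -0.316  0.079] 0.564
yaw 1.9 pitch 0.3
[[345, 179, 2, 12, 21], [347, 209, 3, 13, 15], [349, 226, 11, 7, 30], [272, 263, 112, 121, 3620], [350, 270, 140, 150, 8589], [451, 352, 34, 31, 396], [460, 361, 4, 7, 21], [234, 362, 43, 44, 625], [268, 362, 5, 7, 16], [272, 366, 105, 54, 2161], [271, 377, 11, 8, 30], [460, 377, 100, 43, 2961]]
```

View pics/end.png

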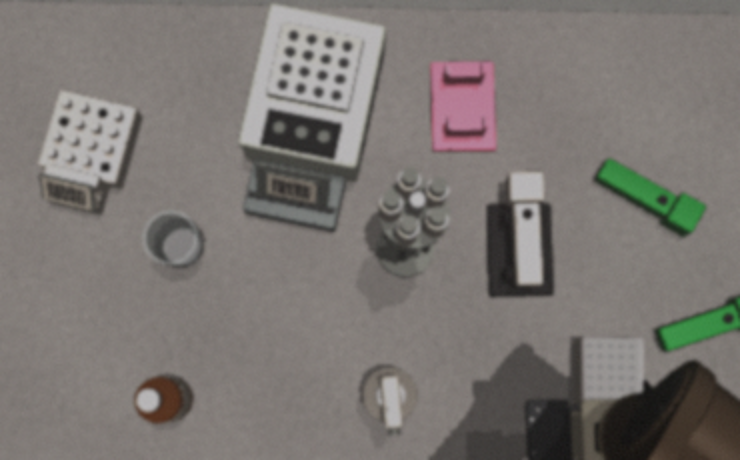

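The scanner is back in its rest at (527,230), level and head the same way. Nothing else has moved, and the gripper is clear of the bench at z = 0.23.

```bash
python3 -c "
from cell import sign_off;print(sign_off())"
```

```text
the job is handed in; nothing more can be done
None
```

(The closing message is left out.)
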